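# Draw the transit plug out of a router's cable entry

## Robot

A 6-joint arm with a two-finger parallel gripper is mounted at the origin on the work surface. World frame = base frame: x ahead of the robot, y to its left, z up, the work surface at z = 0. Lengths are in m, angles in degrees, forces in N, time in s.
With the tool pointing down it reaches from about 0.325 to 0.775 m from the base axis. Payload 5.5 kg.
Tool frame: the origin (TCP) lies at the centre of the arm's flange, where the gripper is bolted on; the fingertips stand 182 mm ahead of it and the grasp point (between the pads) lies 163 mm ahead of it; z points along the fingers, y is the line along which they close (so a half turn about z gives the same grasp; the last joint's range is limited). The gripper opens to 88 mm and grips with 3 to 60 N. Pads are 20 mm wide; open, the fingers measure 115 mm over their backs; the gripper's body (75 mm by 178 mm) begins 61 mm behind the grasp point.
Start: joints at [64.933, 5.22, 70.514, -0, 104.267, -3.249], TCP at [0.223, 0.557, 0.405] pointing down, gripper open.
Joint ranges: [-164.24, 164.24], [-49.07, 125.15], [9.68, 141.18], [-86.29, 266.29], [3.28, 154.24], [-151.56, 151.56]. Speed limits (degrees/s): [147.25, 147.25, 172.46, 180, 180, 180].

## Interface

Orientations are given as [roll, pitch, yaw] about the fixed x, y, z axes, in that order (R = Rz(yaw) Ry(pitch) Rx(roll)).
In Python, from station import r gives the robot as it stands. The module is installed in compiled form; this text tells all that it offers. Calls block until the motion is done:
- r.reach(position, orientation): joint-space move of the TCP to a pose.
- r.servo_line(position, rotation=None, speed=0.15): straight line of the TCP; rotation=None keeps the orientation; speed is the mean speed in m/s.
- r.move_joints(angles): joint-space move.
- r.let_go() and r.grab(squeeze=None): open the fingers fully, or close them until they stop; squeeze is the grip in N (None keeps the last).
- r.wait(seconds).
- r.inverse_kinematics(position, orientation): joint angles nearest the present ones, or None.
- r.sense(): the state.
- r.snapshot(name): name is "scene" or "top" or "wrist"; returns a dict with "frame" (420x560x3 uint8, red, green, blue), "fx", "fy", "cx", "cy" (pixels), "dist_coeffs" ([k1, k2, p1, p2, k3] as OpenCV has them; the pictures are not rectified), "R" (3x3) and "t" (3): a world point X has camera coordinates R X + t. Camera axes: x right, y down, z forward; pixel columns grow to the right and rows downward; lengths in m; the calibration is good to about 2 mm. A picture is of the moment at which its call begins. There is no depth.
A pose or a line that the arm cannot do raises r.IKError and nothing moves.
- r.hand_in(): hands the job in; it is judged then, once.
The state is a dict: "clock": time; "joints": joint angles; "joint_vel": joint speeds; "joint_torque": joint torques, N m; "tcp_pos": TCP position; "orientation": TCP orientation; "contact_force": force on the tool from outside, world axes, zero at the start; "torque": the same for the moment, N m; "opening": finger opening in m; "gripper_force": force on a finger pad.
Only numpy, scipy, OpenCV 4.12 (cv2) and the standard library are available. Lean on these libraries where they do the work, as an engineer would, in place of code of your own. Each camera call takes 0.05 s, during which the arm holds its last target. There are 200 camera calls.

## Task

The outdoor router stands cable-entry side up, and its open entry is still shut by the black transit plug deep down the bore. Take the hook tool from its stand, catch the plug's wire bail with it and draw the plug out gently: the bail and the connector below must never feel more than about 15 N from the hook, and the gripper itself must not touch the plug. Set the plug down in the grey tray without dropping it, unhook it, put the hook tool back in its stand with the collar down on the rim, and leave the mug, locknut and screwdriver where they are.

Things in the scene. Friction and masses are not known exactly. Their poses are not given: they have to be found in the camera images.
- bore_mouth (a point): Centre of the mouth of the open cable entry: a straight round bore, 38 mm inside, 48 mm outside, with its floor 77 mm below the mouth. The mouth is 134 mm above the table, 14 mm above the housing's top; z points up out of the bore, y along the long side of the housing.
- router: The outdoor router: a fixed grey die-cast housing, 90 (x) x 190 (y) x 120 mm high; origin at the centre of its underside. The bore's axis is at y = -42 mm. At y = +45 mm stands a closed black cable gland, 40 mm across, its top 159 mm above the table.
- plug: The black transit plug: a cylinder 36 mm across, 22 mm high, about 75 g with its bail; origin: centre of its underside, z along its axis. Its underside rests 72 mm, its top 50 mm below the mouth, on a rubber seal that gives slightly when pressed. Spring clips in the bore wall grip it: drawing it up takes 4 to 9 N over the first 16 mm, then it is loose.
- plug_center (a point): Centre of the black cylinder. On its top: a black plate, 26 mm across, 3 mm thick, with two lugs 7.5 mm high and a bail of 3 mm wire, a pointed arch 10 mm wide inside, hinged 5 mm above the top face, crown 18 mm from the hinge. The bail is not measured: it may face any way round and leans over by 23 to 36 degrees. Look or feel for it. It is stiff: a push of 1 to 3 N tips it, and it stays.
- hook_grip (a point): Middle of the hook tool's wooden handle, 24 x 24 mm square (flats across x and y), 62 mm high, standing upright in the stand; z up. A 38 mm collar lies 31 to 35 mm below this point, under it a ferrule 25 mm across that tapers over 12 mm to a straight 3 mm shank on the tool's axis.
- hook: The hook tool, about 0.11 kg; origin on its axis at the collar's underside, 35 mm below the handle's middle. At the shank's lower end, 83.5 mm below the origin, a foot of the same 3 mm wire runs 10 mm along +x and its end turns up 5 mm (centre lines). Foot underside to tip top is 8 mm; the gap between shank and upturned tip is 7 mm.
- stand_mouth (a point): Centre of the rim of the tool stand, 100 mm above the table: a fixed upright aluminium tube, 30 mm inside, 42 mm outside, on a dark disc 84 mm across. The tool's shank and foot hang inside it and its collar rests on the rim; the tool's origin is then at this point, give or take 3 mm sideways.
- tray_in (a point): Centre of the inner floor, 4 mm above the table, of a fixed grey open tray, 100 (x) by 120 (y) mm outside, 18 mm high, walls 4 mm.
- mug: Bystander: a blue mug, 80 mm across and 90 mm high; origin at the centre of its underside.
- locknut: Bystander: a flat brass lock nut, a ring 54 mm across and 8 mm high; origin at the centre of its underside.
- screwdriver: Bystander: a screwdriver 190 mm long lying on the table; origin under its middle.
There are look-alikes about, which are no part of the job. What is shaped like the part that bears stand_mouth but purple is not meant.

How it is judged (in metres and radians):
On the way, in this order (a step that is already met when the one before it is completed fails the run):
1. the plug hangs on the hook tool, clear above the bore (z of plug_center in the frame of bore_mouth above 0.012 m and contact force between hook and plug above 0.2 N and contact force between plug and router below 0.05 N), for 0.2 s.
2. the plug stands or lies in the tray with the hook tool clear of it (z of plug_center in the frame of tray_in between 0.005 and 0.025 m and x of plug_center in the frame of tray_in between -0.046 and 0.046 m and y of plug_center in the frame of tray_in between -0.056 and 0.056 m and contact force between hook and plug below 0.05 N and linear speed of plug below 0.02 m/s), for 0.3 s.
At the end, for the whole second after the job is handed in: Plug at rest on the tray floor, standing or lying (centre within the walls, under 25 mm above the floor), free of the hook; hook tool at rest in its stand, upright (0.08 rad), collar on the rim (origin within 6 mm of the stand mouth) (all of step 2 and distance between hook and stand_mouth below 0.006 m and angle between hook's own z axis and vertical below 0.08 rad and linear speed of hook below 0.02 m/s); the robot touches nothing.
It fails at once if the hook tool presses or pulls on the plug or its bail with more than 16 N (contact force between hook and plug above 16 N).
It fails at once if the gripper touches the plug (contact force between the fingers and plug above 0.3 N).
It fails at once if the plug is dropped or flung (faster than 1 m/s) (linear speed of plug above 1 m/s).
It fails at once if a bystander is moved by more than 15 mm (distance of any of mug, locknut, screwdriver from where it was at the start of the episode above 0.015 m).
It also fails if it takes over 72 s, if anything falls off the work surface, if the arm or the gripper's body presses on something with over 40 N, if the wrist force passes 120 N, or if a joint passes its speed limit or range.

## Working session

There is one attempt and no reset: what is moved stays moved. The work goes in short steps, each a Python script; the robot and the scene stay as the last script left them, time stands still between calls to the robot, and variables do not carry over. Pictures are saved under pics/ and viewed, at most 11 in all, crops included, and the job is handed in when it is done.

```bash
mkdir -p pics; cat > h.py <<'E'
from station import r
import numpy as np, cv2
def snap(name,fn=None):
    s=r.snapshot(name)
    if fn: cv2.imwrite('pics/'+fn,s['frame'][:,:,::-1])
    return s
def KD(s): return np.array([[s['fx'],0,s['cx']],[0,s['fy'],s['cy']],[0,0,1.]]),np.array(s['dist_coeffs'],float)
def ray(s,px):
    K,D=KD(s); u=cv2.undistortPoints(np.array([[px]],float),K,D)[0,0]
    R=np.array(s['R']);t=np.array(s['t']); return -R.T@t, R.T@np.array([u[0],u[1],1])
def atz(s,px,z):
    o,d=ray(s,px); return o+d*(z-o[2])/d[2]
def proj(s,X):
    K,D=KD(s); return cv2.projectPoints(np.array(X,float).reshape(-1,3),cv2.Rodrigues(np.array(s['R']))[0],np.array(s['t'],float),K,D)[0][:,0]
E
python3 - <<'E'
from h import *
import pickle
a=snap('scene','scene.png');b=snap('top','top.png');c=snap('wrist','wrist.png')
pickle.dump((a,b,c),open('s0.pkl','wb'))
for s in(a,b,c): print(s['fx'],-np.array(s['R']).T@np.array(s['t']))
im=np.hstack([a['frame'],b['frame']])
E
```

```text
403.40462746116606 [1.02051371 0.14889165 0.7956908 ]
483.8250099094682 [ 0.40274321 -0.03708073  0.98445604]
368.4867380680177 [0.14578773 0.58973255 0.38422295]
```

View pics/scene.png

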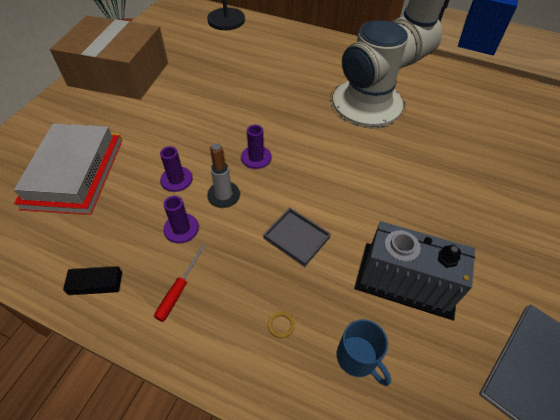

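View pics/top.png

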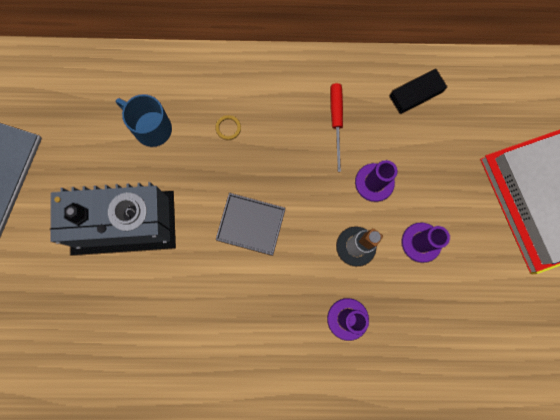

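The scene shows three purple stands (decoys, scene (172,165), (177,215), (256,145)) and one aluminium stand holding the wooden-handled tool, at scene (222,180) and top (365,243). The aluminium one fits. The bore mouth is at top (127,211) and the tray at top (251,224). I'll confirm with an enlarged crop.

```bash
python3 - <<'E'
from h import *
import pickle
a,b,c=pickle.load(open('s0.pkl','rb'))
def crop(s,x,y,w,h,k): return cv2.resize(s['frame'][y:y+h,x:x+w,::-1],None,fx=k,fy=k,interpolation=cv2.INTER_CUBIC)
L=crop(b,335,215,60,60,6);R=crop(b,40,175,140,85,5.7)
L=cv2.copyMakeBorder(L,0,0,0,0,cv2.BORDER_CONSTANT)
S=crop(a,195,135,60,75,4.8); S2=crop(a,350,220,130,100,4)
def pad(i,h): return cv2.copyMakeBorder(i,0,max(0,h-i.shape[0]),0,0,cv2.BORDER_CONSTANT)[:h]
A=np.hstack([cv2.resize(crop(b,335,215,60,60,5),(300,300)),cv2.resize(crop(b,100,185,54,54,5.5),(300,300))])
B=np.hstack([cv2.resize(crop(a,195,138,60,75,4),(240,300)),cv2.resize(crop(a,350,220,120,100,3),(360,300))])
cv2.imwrite('pics/crop1.png',np.vstack([A,B]))
for n,px,z in [('handle top',(374,237),.166),('bore',(127,211),.134),('gland',(74,213),.159),('tray',(251,224),.004),('base disc',(357,247),0),('mug',(150,120),.09),('nut',(228,127),0)]: print(n,atz(b,px,z).round(3))
print(atz(a,(216,147),.166).round(3),atz(a,(404,244),.134).round(3))
for p in [(230,194),(285,208),(273,254),(217,240)]: print(atz(b,p,.018).round(3))
for p in [(51,192),(156,184),(168,236),(52,244)]: print(atz(b,p,.12).round(3))
E
```

```text
handle top [ 0.499 -0.224  0.166]
bore [0.543 0.207 0.134]
gland [0.534 0.29  0.159]
tray [ 0.541 -0.01   0.004]
base disc [ 0.497 -0.227  0.   ]
mug [0.729 0.186 0.09 ]
nut [0.749 0.043 0.   ]
[ 0.498 -0.226  0.166] [0.549 0.212 0.134]
[0.6   0.033 0.018]
[ 0.573 -0.079  0.018]
[ 0.479 -0.055  0.018]
[0.506 0.057 0.018]
[0.578 0.349 0.12 ]
[0.596 0.161 0.12 ]
[0.501 0.135 0.12 ]
[0.484 0.339 0.12 ]
```

View pics/crop1.png

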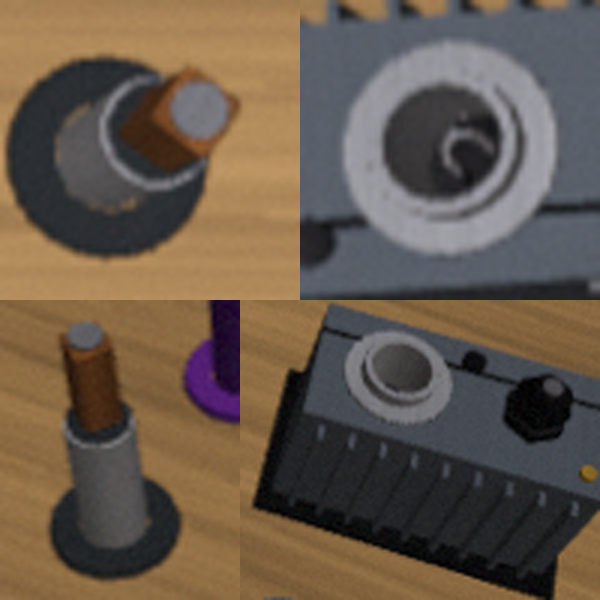

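```bash
cat >> h.py <<'E'
from scipy.spatial.transform import Rotation as Ro
def cam_tool(s,st):
    Rt=Ro.from_euler('xyz',st['orientation'],degrees=True).as_matrix()
    c=-np.array(s['R']).T@np.array(s['t'])
    return Rt.T@(c-np.array(st['tcp_pos'])), Rt.T@np.array(s['R'])[2]
def crop(s,cx,cy,w,h,k):
    x=int(np.clip(cx-w/2,0,560-w));y=int(np.clip(cy-h/2,0,420-h));print('crop origin',x,y)
    return cv2.resize(s['frame'][y:y+h,x:x+w,::-1],None,fx=k,fy=k,interpolation=cv2.INTER_CUBIC)
E
python3 - <<'E'
from h import *
import pickle
st=r.sense(); print(st['orientation'],st['contact_force'])
a,b,c=pickle.load(open('s0.pkl','rb'))
o,d=cam_tool(c,st); print('cam in tool',o.round(4),d.round(4))
def over(P,H,yaw):
    Rt=Ro.from_euler('xyz',[180,0,yaw],degrees=True).as_matrix()
    ax=Rt@d; ax/=-ax[2]
    C=np.array(P)-ax*H
    T=C-Rt@o
    return T
done=[]
for nm,P,H in [('bore',(.545,.209,.10),.26),('hook',(.498,-.226,.15),.22)]:
    ok=False
    for yaw in [st['orientation'][2],0,90,180,-90,45,-45,135,-135]:
        T=over(P,H,yaw)
        if r.inverse_kinematics(T.tolist(),[180,0,yaw]) is None: continue
        if T[2]<.37: print(nm,'low',T)
        r.reach(T.tolist(),[180,0,yaw]); r.wait(.4); ok=True;break
    s=snap('wrist'); done.append(s); print(nm,ok,yaw,T.round(3),proj(s,P).round(0))
pickle.dump(done,open('s1.pkl','wb'))
A=crop(done[0],*proj(done[0],(.545,.209,.10))[0],130,130,3); B=crop(done[1],*proj(done[1],(.498,-.226,.15))[0],130,130,3)
cv2.imwrite('pics/w1.png',np.hstack([A,B])); print(r.sense()['clock'])
E
```

```text
[-1.79916639e+02 -4.03540579e-03  1.58181488e+02] [ 0.99297097 -0.15292679  0.56537915]
cam in tool [0.0839 0.0016 0.0196] [-2.994e-01 -3.000e-04  9.541e-01]
bore True 158.1814875759006 [0.547 0.207 0.38 ] [[281. 208.]]
hook True 158.1814875759006 [ 0.511 -0.233  0.39 ] [[281. 207.]]
crop origin 215 142
crop origin 215 142
4.4083
```

View pics/w1.png

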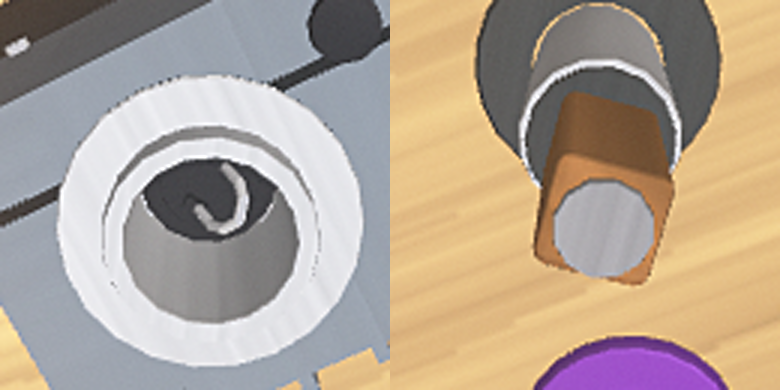

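Left: bore mouth at crop (210,235), with the light bail visible on the dark plug at (235,200), leaning away from the centre. Right: the handle's silver top disc is at crop (605,228), its flats turned about 12° in the image. Next I'll take a straight-down view of the bore with the hand tilted so that the camera looks vertically.

```bash
python3 - <<'E'
from h import *
import pickle
w=pickle.load(open('s1.pkl','rb'))[1]
f=lambda u,v:(215+(u-390)/3,142+v/3)
print('handle',atz(w,f(605,228),.166).round(4))
c=[atz(w,f(*p),.166) for p in [(562,153),(675,178),(643,287),(533,258)]]
print(np.round(c,4)); 
for i in range(4): e=c[(i+1)%4]-c[i]; print(np.degrees(np.arctan2(e[1],e[0])).round(1),np.linalg.norm(e).round(4))
print('rim',[atz(w,f(u,v),.1).round(4) for u,v in [(520,140),(681,135),(600,61)]])
o=np.array([.0839,.0016,.0196]);th=np.degrees(np.arctan2(.2994,.9541))
P=np.array([.545,.209,.134])
for yaw in [158,180,135,-135,90,-90,0,45,-45]:
    Rt=Ro.from_euler('xyz',[180,0,yaw],degrees=True)*Ro.from_euler('y',th,degrees=True)
    T=P+[0,0,.24]-Rt.as_matrix()@o
    q=Rt.as_euler('xyz',degrees=True)
    if r.inverse_kinematics(T.tolist(),q.tolist()) is None: continue
    break
print(yaw,T,q)
r.reach(T.tolist(),q.tolist()); r.wait(.4)
s=snap('wrist'); pickle.dump(s,open('s2.pkl','wb'))
p=proj(s,P)[0];print(p)
cv2.imwrite('pics/w2.png',crop(s,*p,120,100,6)); print(r.sense()['clock'])
E
```

```text
handle [ 0.5007 -0.2233  0.166 ]
[[ 0.4835 -0.2253  0.166 ]
 [ 0.4962 -0.207   0.166 ]
 [ 0.515  -0.2208  0.166 ]
 [ 0.5012 -0.2387  0.166 ]]
55.3 0.0223
-36.3 0.0233
-127.6 0.0226
142.9 0.0222
rim [array([ 0.4924, -0.2421,  0.1   ]), array([ 0.5063, -0.204 ,  0.1   ]), array([ 0.4812, -0.216 ,  0.1   ])]
158 [0.6240638  0.17533049 0.36758053] [180.         -17.42204424 158.        ]
[281.81961337 207.3533709 ]
crop origin 221 157
6.45
```

View pics/w2.png

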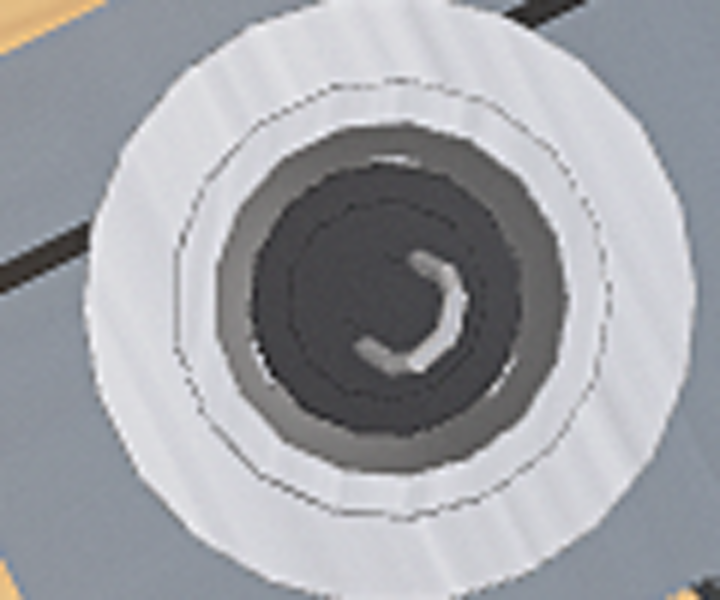

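The straight view is clear: bail feet at crop (415,257) and (362,347), apex about (440,334), plug centre (386,300), mouth centre (391,297). So the bail leans towards crop lower right.

```bash
python3 - <<'E'
from h import *
import pickle
s=pickle.load(open('s2.pkl','rb'))
f=lambda u,v:(221+u/6,157+v/6)
m=atz(s,f(391,297),.134);pc=atz(s,f(386,300),.084);h1=atz(s,f(415,257),.091);h2=atz(s,f(362,347),.091);ap=atz(s,f(440,334),.1045)
print('mouth',m.round(4),'plug',pc.round(4),'hinges',h1.round(4),h2.round(4),'apex',ap.round(4))
hm=(h1+h2)/2;e=(h2-h1)[:2];print('hinge az',np.degrees(np.arctan2(e[1],e[0])),np.linalg.norm(e))
v=(ap-hm)[:2];print('lean az',np.degrees(np.arctan2(v[1],v[0])),np.linalg.norm(v), np.degrees(np.arctan2(*( (ap-pc)[[1,0]]))), np.linalg.norm((ap-pc)[:2]))
print('mouth outer', [atz(s,f(*p),.134).round(4) for p in [(217,297),(567,297),(391,122),(391,472)]])
for y in [54,-36,144,-126]:
    q=r.inverse_kinematics([.4997,-.223,.298],[180,0,y]); print(y,None if q is None else np.round(q,0))
for az in range(-180,180,30):
    q=r.inverse_kinematics([m[0],m[1],.38],[180,0,az]); print(az,None if q is None else np.round(q[5]),end='; ')
E
```

```text
mouth [0.5455 0.2118 0.134 ] plug [0.5458 0.2117 0.084 ] hinges [0.5421 0.2172 0.091 ] [0.5502 0.2065 0.091 ] apex [0.552  0.2161 0.1045]
hinge az -52.529349141141154 0.013370501253437927
lean az 35.406775190743424 0.007260487810675933 34.716739894144375 0.007610990308498296
mouth outer [array([0.5385, 0.1943, 0.134 ]), array([0.5527, 0.2295, 0.134 ]), array([0.5279, 0.219 , 0.134 ]), array([0.5632, 0.2047, 0.134 ])]
54 [-28.  -3.  89.  -0.  93.   8.]
-36 [-28.  -3.  89.  -0.  93.  98.]
144 [-28.  -3.  89.   0.  93. -82.]
-126 None
-180 -72.0; -150 -102.0; -120 -132.0; -90 None; -60 None; -30 138.0; 0 108.0; 30 78.0; 60 48.0; 90 18.0; 120 -12.0; 150 -42.0;
```

```bash
python3 - <<'E'
from h import *
import pickle
q=[180,0,54.]
r.reach([.53,0.1,.42],q)
r.reach([.4997,-.223,.40],q); r.servo_line([.4997,-.223,.298],speed=.12); r.wait(.2)
r.grab(45); st=r.sense(); print(st['opening'],st['gripper_force'],st['contact_force'],st['tcp_pos'])
r.servo_line([.4997,-.223,.46],speed=.12); r.wait(.4)
st=r.sense(); print(st['opening'],st['contact_force'],st['clock'])
w=snap('wrist');t=snap('top');a=snap('scene'); pickle.dump((w,t,a,st),open('s3.pkl','wb'))
P=(.4997,-.223,.46-.2815)
for s in (w,t,a): print(proj(s,P))
pw=proj(w,P)[0]
A=crop(w,*pw,130,150,4); B=crop(a,*proj(a,P)[0],65,150,4)
cv2.imwrite('pics/w3.png',np.hstack([A,B]))
E
```

```text
0.023775962052091423 44.99998211860657 [ 0.15385666  0.30927089 -0.28543295] [ 0.49973016 -0.2230068   0.29801746]
0.02414297920986621 [-0.01996635 -0.39346585 -1.24225352] 13.2833
[[283.54633547 209.75950024]]
[[374.83271528 235.69972734]]
[[216.0137652  143.77193079]]
crop origin 218 134
crop origin 183 68
```

View pics/w3.png

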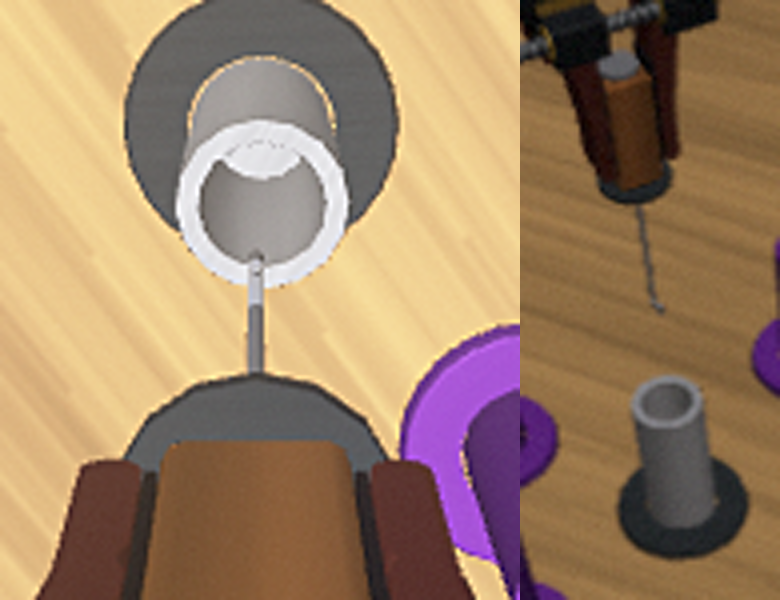

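The wrist view shows the foot (bright, crop (257,305) to (257,258)) pointing up-image, which is tool +x, so the hook's +x is the tool x. I'll now turn tool x to the lean azimuth of 36.5° and compare the foot with the bail just above the mouth.

```bash
cat >> h.py <<'E'
AZ=36.5; dv=np.array([np.cos(np.radians(AZ)),np.sin(np.radians(AZ))]); lv=np.array([np.sin(np.radians(AZ)),-np.cos(np.radians(AZ))]) # tool x, tool y
PC=np.array([.5459,.2118])
def tcp(x,y,zfoot,pc=PC): # shank at x along lean, y lateral (tool y), foot underside zfoot
    p=pc+x*dv+y*lv; return [p[0],p[1],zfoot+.283]
E
python3 - <<'E'
from h import *
import pickle
q=[180,0,AZ]
r.servo_line([.4997,-.223,.49],speed=.15)
T=tcp(-.010,0,.146)
r.reach([T[0],T[1],.48],q); r.servo_line(T,speed=.08); r.wait(.5)
s=snap('wrist'); st=r.sense(); pickle.dump((s,st),open('s4.pkl','wb')); print(st['tcp_pos'],st['contact_force'],st['clock'])
for n,x,y,z in [('shankfoot',-.01,0,.1475),('tip',0,0,.1525)]: p=PC+x*dv; print(n,proj(s,[*p,z]))
for n,x,y,z in [('apex',.0075,0,.1045),('h1',0,.005,.089),('h2',0,-.005,.089),('mouth',0,0,.134)]: p=PC+x*dv+y*lv; print(n,proj(s,[*p,z]))
cv2.imwrite('pics/w4.png',crop(s,*proj(s,[*PC,.134])[0],100,75,8))
E
```

```text
[0.53786048 0.20586616 0.42904672] [ 0.30918934  0.82144426 -1.27411564] 16.7
shankfoot [[283.90678884 209.07442362]]
tip [[283.97270859 198.05543314]]
apex [[283.66703575 173.7911421 ]]
h1 [[289.18271782 178.33924291]]
h2 [[277.94979259 178.33711982]]
mouth [[283.83644015 191.44670677]]
crop origin 233 153
```

View pics/w4.png

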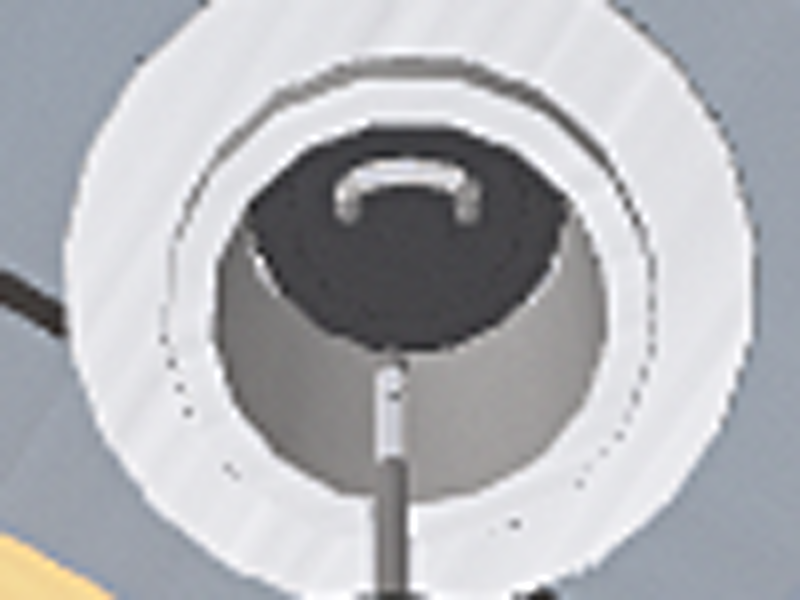

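Bail centre is at crop x=408 and level, so the yaw is right. The foot is at x=391, so the hook must shift about 1.6 mm along tool y. Next: shift, descend in steps, slide under the crown, then lift gently.

```bash
python3 - <<'E'
from h import *
y=.0016
F=lambda:np.array(r.sense()['contact_force'])
r.servo_line(tcp(-.012,y,.146),speed=.03); r.wait(.3); f0=F(); print('base',f0)
def go(x,z,sp=.03,lim=2.5):
    r.servo_line(tcp(x,y,z),speed=sp); r.wait(.1); f=F()-f0
    fl=np.array([f[:2]@dv,f[:2]@lv,f[2]]); print(round(x,4),round(z,4),fl.round(2)); return np.abs(fl).max()<lim
ok=True
for z in [.12,.11,.103,.097,.0915]:
    if not go(-.012,z): ok=False;break
if ok:
    for x in [-.008,-.005,-.002,.0005,.0025]:
        if not go(x,.0915): ok=False;break
print(ok,r.sense()['clock'])
E
```

```text
base [ 0.68948335 -1.03316488 -1.67947445]
-0.012 0.12 [-0.57 -2.13  0.19]
-0.012 0.11 [ 0.39 -0.98  0.31]
-0.012 0.103 [-0.29 -1.49  0.82]
-0.012 0.097 [ 0.82 -0.71  0.47]
-0.012 0.0915 [-0.33 -1.06  0.16]
-0.008 0.0915 [-0.36 -1.67 -0.08]
-0.005 0.0915 [ 0.05 -1.17  0.37]
-0.002 0.0915 [ 0.2  -1.22  1.05]
0.0005 0.0915 [ 0.27 -0.52 -0.1 ]
0.0025 0.0915 [-0.17 -1.68  0.24]
True 22.1
```

```bash
python3 - <<'E'
from h import *
y=.0016
def F():
    a=[]
    for _ in range(4): r.wait(.02); a.append(r.sense()['contact_force'])
    return np.mean(a,0)
f0=F(); x=.0025; z=.0915
while z<.118:
    z+=.0015; r.servo_line(tcp(x,y,z),speed=.012); f=F()-f0
    print(round(z,4),np.round([f[:2]@dv,f[:2]@lv,f[2]],1))
    if abs(f[2])>11 or np.hypot(*f[:2])>8: print('STOP'); break
    if z>.100: x-=.0004
print(r.sense()['clock'])
E
```

```text
0.093 [-0.4 -0.1  0.1]
0.0945 [ 0.3  0.1 -0. ]
0.096 [-0.5  0.1 -0.1]
0.0975 [-0.5 -0.1 -0. ]
0.099 [-0.3 -0.1 -0.4]
0.1005 [-0.3 -0.2 -1.3]
0.102 [-2.  -0.2 -4.8]
0.1035 [-1.4  0.6 -5.8]
0.105 [-1.8  0.1 -6.1]
0.1065 [-1.  -0.1 -5.1]
0.108 [-1.1 -0.2 -5.2]
0.1095 [-0.9 -0.3 -5.5]
0.111 [-0.8 -0.4 -5.5]
0.1125 [-0.9 -0.3 -5.3]
0.114 [-0.5 -0.3 -5.8]
0.1155 [-0.5 -0.1 -5.2]
0.117 [-0.2 -0.2 -5.6]
0.1185 [-0.1 -0.6 -5.9]
28.4167
```

```bash
python3 - <<'E'
from h import *
y=.0016
def F():
    a=[]
    for _ in range(5): r.wait(.02); a.append(r.sense()['contact_force'])
    return np.mean(a,0).round(2)
x=-.003
for z in [.122,.126,.13]:
    x-=.0005; r.servo_line(tcp(x,y,z),speed=.015); print(z,F())
for z in [.15,.17,.19,.21]:
    r.servo_line(tcp(x,y,z),speed=.035); print(z,F())
r.wait(.4); print(F(),r.sense()['clock'])
s=snap('scene'); p=proj(s,[*PC,.2])[0]
cv2.imwrite('pics/w5.png',crop(s,*p,110,100,6))
E
```

```text
0.122 [-0.18 -0.   -1.89]
0.126 [ 0.24 -0.11 -2.14]
0.13 [ 0.37 -0.08 -3.42]
0.15 [ 0.29 -0.01 -2.24]
0.17 [ 0.44  0.38 -2.08]
0.19 [-0.19  0.63 -1.67]
0.21 [-0.06 -0.25 -1.95]
[ 0.1  -0.06 -2.36] 33.6167
crop origin 359 173
```

View pics/w5.png

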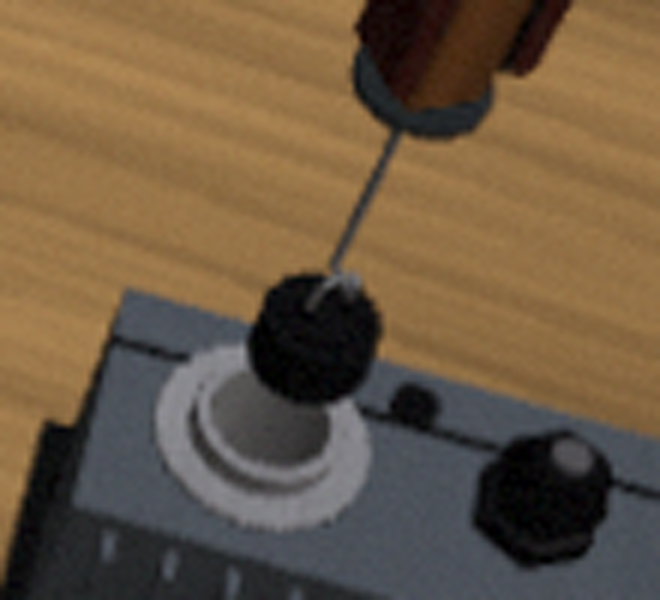

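The plug hangs on the bail at crop (315,340), clear of the mouth and slightly tilted. I'll carry it to the tray and lower it slowly.

```bash
python3 - <<'E'
from h import *
def F():
    a=[]
    for _ in range(6): r.wait(.02); a.append(r.sense()['contact_force'])
    return np.mean(a,0).round(2)
X,Y=.5395,-.011
x0,y0=(X-.005*dv[0],Y-.005*dv[1])
r.servo_line([x0,y0,.493],speed=.1); r.servo_line([x0,y0,.07+.283],speed=.1); r.wait(.3); f0=F()
for z in [.054,.050,.047,.044,.041,.038,.0355]:
    r.servo_line([x0,y0,z+.283],speed=.02 if z<.052 else .04); f=F()-f0; print(z,np.round([f[:2]@dv,f[:2]@lv,f[2]],2))
    if f[2]>4: print('STOP');break
print(r.sense()['clock'])
s=snap('wrist'); p=proj(s,[X,Y,.04])[0];print(p, proj(s,[x0,y0,.037]))
cv2.imwrite('pics/w6.png',crop(s,*p,100,75,8))
E
```

```text
0.054 [0.13 0.27 0.33]
0.05 [0.46 0.28 0.3 ]
0.047 [0.32 0.29 0.49]
0.044 [0.24 0.46 0.54]
0.041 [0.26 0.   0.5 ]
0.038 [0.22 0.2  0.71]
0.0355 [0.04 0.03 1.04]
41.0583
[283.96101803 203.80058714] [[283.92495197 209.03530604]]
crop origin 233 166
```

View pics/w6.png

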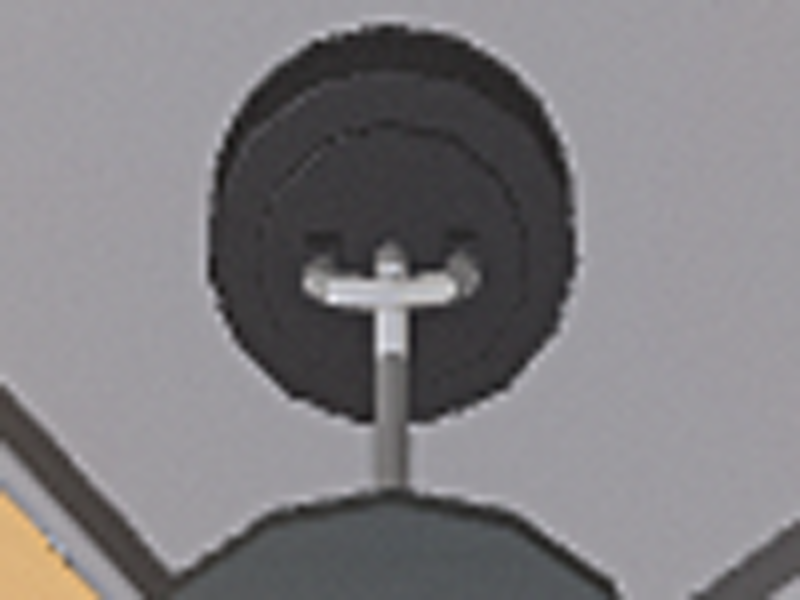

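The plug stands flat on the tray floor (crop (392,225)). The bail is almost upright at (390,290), with the hook's foot through it and its tip below the crown. Now I'll back the hook out along −x.

```bash
python3 - <<'E'
from h import *
def F():
    a=[]
    for _ in range(5): r.wait(.02); a.append(r.sense()['contact_force'])
    return np.mean(a,0)
p=np.array(r.sense()['tcp_pos']); f0=F()
r.servo_line((p-[0,0,.001]).tolist(),speed=.02); p[2]-=.001
for d in [.003,.006,.009,.012,.016,.02]:
    r.servo_line([p[0]-d*dv[0],p[1]-d*dv[1],p[2]],speed=.02); f=F()-f0; print(d,np.round([f[:2]@dv,f[:2]@lv,f[2]],2))
    if abs(f[:2]@dv)>2.5: print('STOP');break
print(r.sense()['clock'])
s=snap('wrist'); q=proj(s,[.5395,-.011,.04])[0]
cv2.imwrite('pics/w7.png',crop(s,*q,120,90,6))
E
```

```text
0.003 [ 0.38  0.04 -0.39]
0.006 [0.12 0.39 0.28]
0.009 [-0.49 -0.01 -0.03]
0.012 [ 0.26 -0.33  0.03]
0.016 [ 0.1   0.4  -0.01]
0.02 [-0.13  0.14  0.3 ]
43.8417
crop origin 223 132
```

View pics/w7.png

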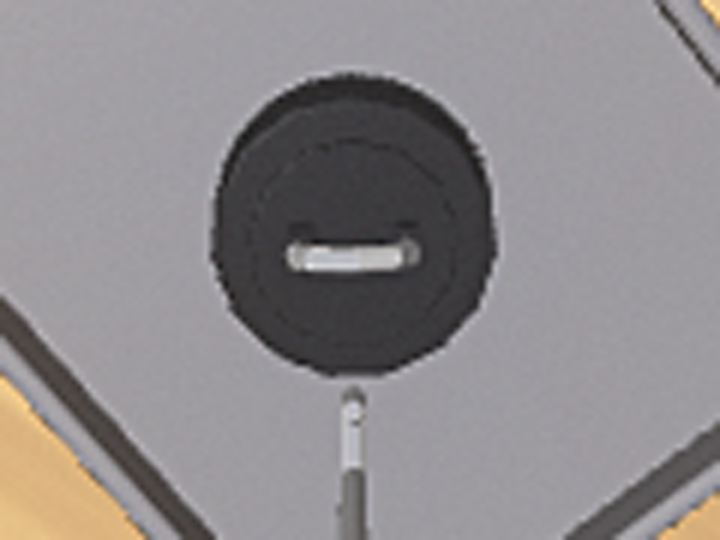

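The hook is free (foot at crop (352,430), plug untouched at (355,235)). Returning the tool to its stand.

```bash
python3 - <<'E'
from h import *
def F():
    a=[]
    for _ in range(4): r.wait(.02); a.append(r.sense()['contact_force'])
    return np.mean(a,0)
p=r.sense()['tcp_pos']
r.servo_line([p[0],p[1],.46],speed=.12)
X,Y=.4997,-.223
r.reach([X,Y,.46],[180,0,54.]); r.wait(.2); f0=F()
z=.40; r.servo_line([X,Y,z],speed=.1); print(F()-f0)
for z in [.36,.33,.315,.305,.301,.2995]:
    r.servo_line([X,Y,z],speed=.06); f=F()-f0; print(z,f.round(1))
    if np.abs(f).max()>6: print('STOP');break
else:
    while z>.2955:
        z-=.0007; r.servo_line([X,Y,z],speed=.015); f=F()-f0; print(round(z,4),f.round(1))
        if f[2]>2.5: break
    print(r.sense()['clock'])
    r.let_go(); r.wait(.2); r.servo_line([X,Y,.42],speed=.12); r.wait(.3)
s=snap('scene'); print(r.sense()['clock'],r.sense()['contact_force'])
A=crop(s,222,170,80,100,5);B=crop(s,298,237,80,100,5)
cv2.imwrite('pics/w8.png',np.hstack([A,B]))
E
```

```text
[ 0.21975317 -0.01033673  0.02899417]
0.36 [ 1.1 -0.5  0.2]
0.33 [ 0.1 -0.3  0.4]
0.315 [-0.3 -0.6  1. ]
0.305 [ 0.3 -0.2  0.1]
0.301 [-0.3 -0.7  0.4]
0.2995 [-0.3 -0.4  0.1]
0.2988 [ 0.1 -0.4  0.2]
0.2981 [ 0.4 -0.8  0.7]
0.2974 [-1.5  0.6  4.6]
51.15
53.9583 [-0.11432388  0.59063957  0.42436824]
crop origin 182 120
crop origin 258 187
```

View pics/w8.png

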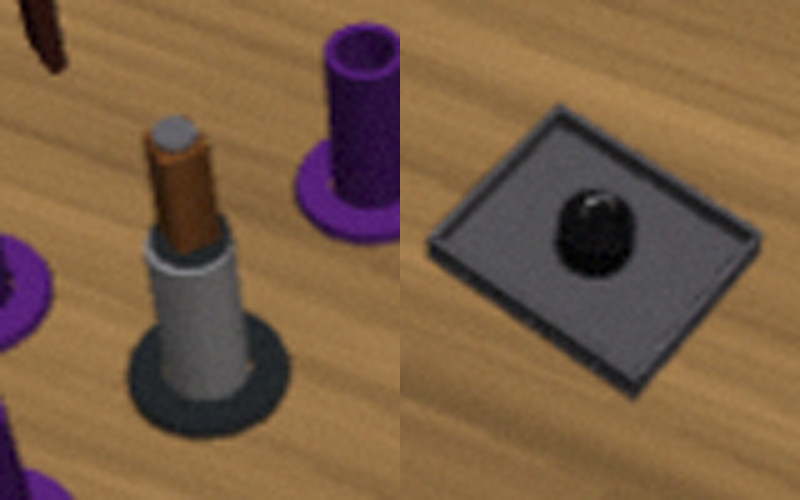

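The tool is upright in its stand with the collar on the rim (crop (190,250)). The plug stands mid-tray (crop (595,232)) and the gripper is clear.

```bash
python3 -c "
from station import r
print(r.hand_in())"
```

```text
the job is handed in; nothing more can be done
None
```

The job is handed in: the plug stands free in the grey tray, the hook tool is upright in its stand with the collar on the rim, and the highest pull I measured was about 6 N; the judge's result was not shown.

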